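# Show the drilled block to the inspection camera

## Robot

A 7-joint arm with a two-finger parallel gripper is mounted at the origin on a cart in front of the work surface, level with it; the furniture and walls round the work are solid. World frame = base frame: x ahead of the robot, y to its left, z up, the work surface at z = 0. Lengths are in m, angles in rad, forces in N, time in s.
With the tool pointing down it reaches from about 0.4 to 0.85 m from the base axis. Payload 4.5 kg.
Tool frame: the origin (TCP) lies at the very end of the fingers, on their centre line; the grasp point (between the pads) lies behind it (grip_depth is the z of the grasp point in the tool frame, in m); z points along the fingers, y is the line along which they close (so a half turn about z gives the same grasp; the last joint's range is limited). The gripper opens to 85 mm and grips with 20 to 120 N. Pads are 22 mm wide; open, the fingers measure 114 mm over their backs; the gripper's body (76 mm by 85 mm) begins 54 mm behind the grasp point. The pads swing forward as they close: fully open they stand 13 mm farther back than shut.
Start: joints at [1.237, 0.689, -0.195, 1.565, 0.157, 0.902, -0.215], TCP at [0.225, -0.583, 0.231] pointing down, gripper open.
Joint ranges: [-3.01, 3.01], [-0.46, 2.08], [-1.47, 1.51], [0.13, 2.56], [-1, 4.14], [0.04, 2.09], [-2.66, 2.66]. Speed limits (rad/s): [2.57, 2.57, 3.14, 3.14, 3.14, 3.14, 3.14].

## Interface

Orientations are given as a unit quaternion [w, x, y, z].
In Python, from workcell import get_obs, grab_frame, camera_info, close_job, search_frame, trace, grip_depth gives the robot as it stands.
- The arm moves only by the tool servo_tool, never from a script. Its argument "targets" is a list of rows, each an object of numbers: "x", "y", "z": the shift along the world's x, y, z in m; "rx", "ry", "rz": the turn, a rotation vector about the world's x, y, z in rad; "fingers": the finger opening in m, from 0 to 0.0854. In form: [{"x": .., "y": .., "z": .., "rx": .., "ry": .., "rz": .., "fingers": ..}, ...]. A call has 1 to 5 rows; each row is the pose to reach, as a shift and turn from the pose commanded when the call began; what a row does not reach only later rows make up. A row lasts 1/12 s, in which the tool goes at most 41.7 mm and 7.16 degrees, less where a joint would pass 70% of its speed; a pose out of reach is approached as far as the arm can. A call with a gripper value outside its range is refused whole. The fingers move at their own pace and stop on an object; "newtons" is the grip in N (left out, the last holds). Time passes only in rows, so rows that repeat a pose let the fingers close. It gives the time, the measured TCP pose, the force, the opening and the grip force at its end, in the units of the state.
- get_obs(): the state, without advancing time (a new reading comes with each control period).
- grab_frame(name): name is "scene" or "top"; returns the picture (400x640x3 uint8, red, green, blue); there is no depth.
- camera_info(name): a dict with "K" (3x3 intrinsics, pixels), "R" (3x3) and "t" (3): a world point X has camera coordinates R X + t. Camera axes: x right, y down, z forward; pixel columns grow to the right and rows downward; lengths in m; the calibration is good to about 2 mm. A picture is of the moment at which its call begins. camera_info takes no time and is no camera call.
- close_job(): hands the job in; it is judged then, once.
Trained networks look in the newest picture that a camera, given by its name, has taken for a name from the list of things; names that differ only in an ending like _2 or _b are one class to them, and where a whole thing is asked for, a point or a joint stands for the part that bears it (a point fixed in the world has none). Each returns a list of dicts, best first, with "p" (0 to 1); they miss things now and then, are a little off and sometimes report something else, mostly with a low value. They report only what shows in the picture. A call takes as long as a camera call.
- search_frame(query, camera): "location" ([x, y, z] in m, in world coordinates, good to about 4 mm: the middle of the surface that is visible of it).
- trace(query, camera): "mask" (400x640 bool, what is visible of it).
The state is a dict: "t": time; "joints": joint angles; "qd": joint speeds; "joint_torque": joint torques, N m; "tool_pos": TCP position; "ee_rot": TCP orientation; "wrist_force": force on the tool from outside, world axes, zero at the start; "ft_torque": the same for the moment, N m; "finger_gap": finger opening in m; "grasp_force": force on a finger pad.
Only numpy, scipy, OpenCV 4.12 (cv2) and the standard library are available. Lean on these libraries where they do the work, as an engineer would, in place of code of your own. Each camera call takes 0.05 s, during which the arm holds its last target. There are 200 camera calls.

## Task

Throw the toggle clamp fully open by swinging its red handle all the way back, lift the drilled steel block out of the fixture, and hold it up to the inspection camera so that the burrs on its underside can be seen: underside square to the lens, in focus at the 120 mm working distance, in the middle of the picture, with the block's long side along the long side of the light frame. Finish while holding the block still in the gripper there, leave the clamp open, and do not knock the camera or disturb the other things on the bench.

Things in the scene. Friction and masses are not known exactly. Their poses are not given: they have to be found in the camera images.
- fixture: Drilling fixture, fixed: green plate 100 x 245 x 15 mm, nest at one end, zinc-plated toggle clamp at the other. Origin on the bench under the middle of the nest; the plate reaches from y = -175 to +70 mm. y along the nest, clamp on the -y side, z up.
- nest (a point): Middle of the nest, where the block's underside lies, 25 mm above the bench; axes as the fixture's. Two rest bars (10 mm high, at y = -29 and +29) carry the block; between them is air down to the plate, 10 mm below. Eight 8 mm dowels surround the block with 1.5 mm play and rise 9 mm above this point (5 mm at the clamp's end); those along its long sides stand at x = +-21.5, y = +-29 mm.
- clamp_foot (a point): Underside of the rubber foot at the tip of the clamp's arm (18 mm wide). Closed it presses on the block's top 30 mm from its middle, on the -y side; the spindle ends 35 mm above it. Fully open the arm stands upright and the foot is about 75 mm from the middle of the nest, about 115 mm above the bench.
- clamp_handle (a joint): Angle of the clamp's red handle (rad): 0 closed, handle upright; grows as its top swings towards the fixture's -y, away from the block, to the stop at 1.5 (fully open, from 1.2 on). Hinge axis along the fixture's x at y = -133, z = 43 mm. Friction about 2 N at the grip; it stays where left. Closed, it locks over centre: pulling at the block does not lift the arm.
- handle_grip (a point): Point on the axis of the red handle's round grip, 95 mm from the hinge axis, 22 mm below the handle's top. The grip is 16 to 18 mm in diameter, from 46 to 117 mm from the hinge axis. The point turns with the handle: z along the handle to its top, x along the hinge.
- block: The work: light grey steel block, 32 (x) x 84 (y) x 25 (z) mm, 0.37 to 0.6 kg, with holes drilled through it along z. Origin in the middle of its underside, z up to its top. It lies in the fixture's nest, axes along the fixture's.
- camera_stand: Base and yoke of the inspection camera, fixed to the bench: black base plate 110 x 90 x 12 mm, two aluminium cheeks, black tilt knob on the +y side (ends 50 mm from the middle). Origin on the bench under its middle; the camera leans to its -x side. The tilt axis is along y, 100 mm above the bench.
- camera_head (a joint): Tilt of the camera (rad): 0 = lens looks straight up; the lens axis leans from the vertical towards the stand's -x side by this angle. Stiff; leave it as it is.
- lens (a point): Middle of the lens glass, level with the front of the black rectangular light frame (70 x 104 mm, white strips) round it, 42 mm from the tilt axis. z: viewing direction, out of the lens; y (level): along the long side of the light frame and of the picture; x: along the short side.
- focus (a point): The point in focus, in the air 120 mm in front of the lens on its axis (162 mm from the tilt axis); axes as lens. The middle of the block's underside belongs here, underside towards the lens: block z along this z, block y along this y (either way round).
- brush: Bench brush with wooden handle, 40 x 270 x 44 mm, lies on the bench beyond the fixture. Leave it.
- caliper: Steel vernier calliper, 68 x 230 x 12 mm, lies between the fixture and the robot. Leave it.
- oil_can: Red oil can with a thin bent spout, 64 x 68 x 196 mm, stands beyond the fixture. Leave it.

How it is judged:
By the outcome, as a careful person would: the job done as asked, in the order asked, and still so for the second after the job is handed in, while the arm keeps its last pose, push and grip.
It also fails if it takes over 51 s, if anything falls off the work surface, if the arm or the gripper's body presses on something with over 40 N, if the wrist force passes 120 N, or if a joint passes its speed limit or range.

## Working session

There is one attempt and no reset: what is moved stays moved. The work goes in short steps, Python scripts to look and compute and a tool call to move; the robot and the scene stay as the last step left them, time stands still between calls to the robot, and variables do not carry over. Pictures are saved under pics/ and viewed, at most 10 in all, crops included, and the job is handed in when it is done.

Besides the shell and the picture viewer there is one more tool, called after "Request:" in YAML: its name, and indented under it one key for each argument. servo_tool: Moves the arm, as the interface text tells. Its arguments: {"type":"object","properties":{"targets":{"type":"array","items":{"type":"object","properties":{"x":{"type":"number"},"y":{"type":"number"},"z":{"type":"number"},"rx":{"type":"number"},"ry":{"type":"number"},"rz":{"type":"number"},"fingers":{"type":"number"}}}},"newtons":{"type":"number"}},"required":["targets"]}

```bash
ls; mkdir -p pics
python3 - <<'E'
from workcell import *
import cv2,numpy as np
print(get_obs(), grip_depth)
for n in ("scene","top"):
    f=grab_frame(n); cv2.imwrite(f"pics/{n}0.png",f[:,:,::-1])
    c=camera_info(n); print(n,c["K"].tolist(),(-c["R"].T@c["t"]).round(3),c["R"].round(3).tolist())
    for q in ["fixture","block","clamp_handle","handle_grip","clamp_foot","camera_stand","camera_head","lens","brush","caliper","oil_can"]:
        r=search_frame(q,n); print(n,q,[(np.round(d["location"],3).tolist(),round(d["p"],2)) for d in r[:2]])
E
```

```text
pics
{'t': 0.0, 'joints': array([ 1.23683024,  0.69001757, -0.19454965,  1.56637377,  0.15729811,
        0.90250473, -0.21509349]), 'qd': array([ 4.94261031e-04, -3.17522456e-05,  8.49221866e-04, -1.70136626e-03,
        9.74755453e-04, -5.15221494e-04,  1.18768305e-04]), 'joint_torque': array([-2.71648205e-04, -5.39596367e+01, -1.26641426e+00, -1.58538330e+01,
        9.16493096e-03,  9.39172693e-03, -1.89722363e-05]), 'tool_pos': array([ 0.22443636, -0.58259339,  0.23045608]), 'ee_rot': array([-9.26438991e-04,  9.83129592e-01,  1.82907886e-01, -2.29989216e-04]), 'wrist_force': array([-0.65198804, -1.02900349,  0.23563021]), 'ft_torque': array([-0.01037606, -0.02802178, -0.01658091]), 'grasp_force': 0.0, 'finger_gap': 0.08562951836431448} -0.0187
scene [[498.9881327894615, 0.0, 317.57121320384016], [0.0, 498.9881327894615, 202.1483064595819], [0.0, 0.0, 1.0]] [-0.081  0.477  1.296] [[-0.688, -0.726, -0.011], [-0.557, 0.538, -0.633], [0.466, -0.429, -0.774]]
scene fixture [([0.511, -0.028, 0.017], 0.67)]
scene block [([0.499, -0.111, 0.05], 0.81)]
scene clamp_handle [([0.527, 0.019,
[... 589 characters left out ...]
, 0.0, 1.0]] [ 0.459 -0.145  1.295] [[-0.021, -1.0, -0.023], [-0.994, 0.023, -0.11], [0.11, 0.02, -0.994]]
top fixture [([0.52, -0.054, 0.02], 0.71)]
top block [([0.507, -0.124, 0.051], 0.8)]
top clamp_handle [([0.612, -0.355, 0.135], 0.64)]
top handle_grip [([0.534, 0.007, 0.109], 0.64)]
top clamp_foot [([0.517, -0.063, 0.076], 0.49), ([0.611, -0.354, 0.136], 0.37)]
top camera_stand [([0.611, -0.356, 0.136], 0.78)]
top camera_head [([0.618, -0.354, 0.144], 0.97), ([0.52, -0.055, 0.015], 0.3)]
top lens [([0.618, -0.362, 0.136], 0.93)]
top brush [([0.787, -0.035, 0.04], 0.56)]
top caliper [([0.366, -0.178, 0.004], 0.63)]
top oil_can [([0.774, 0.1, 0.073], 0.87), ([0.618, -0.359, 0.14], 0.44)]
```

Run:
```python
import cv2
a=cv2.imread("pics/top0.png"); b=cv2.imread("pics/scene0.png")
cv2.imwrite("pics/t1.png",cv2.resize(a[120:300,230:470],None,fx=3.2,fy=3.2,interpolation=cv2.INTER_CUBIC))
```

```text
(no output)
```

View pics/top0.png

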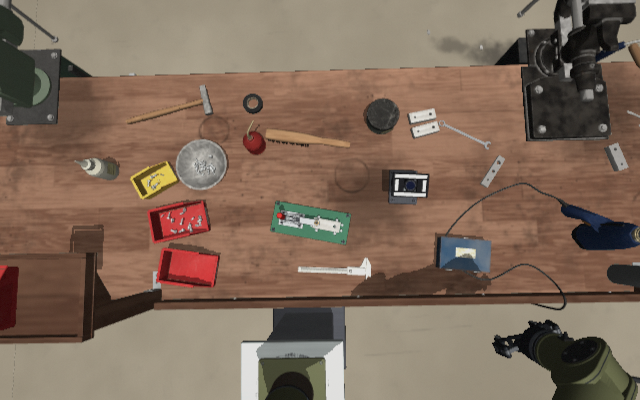

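View pics/scene0.png

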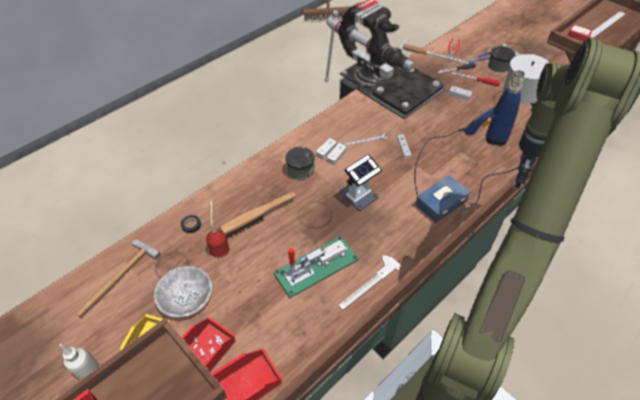

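Top: fixture at (312,222), clamp handle at left end (282,216), inspection camera at (409,185). Scene: handle (291,258), lens (362,170). Now magnified crops.

Run:
```python
import cv2,numpy as np
a=cv2.imread("pics/top0.png"); b=cv2.imread("pics/scene0.png")
def z(i,u,v,w,h,f): return cv2.resize(i[v:v+h,u:u+w],None,fx=f,fy=f,interpolation=cv2.INTER_CUBIC)
cv2.imwrite("pics/cam.png",np.hstack([z(a,380,165,56,56,7),z(b,335,150,56,56,7)]))
cv2.imwrite("pics/fix.png",np.vstack([z(a,264,194,96,56,7)[:, :],z(b,268,236,96,62,7)])[:, :][::1] if 0 else np.hstack([z(a,264,196,96,66,4),z(b,268,234,96,66,4)]))
```

```text
(no output)
```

View pics/cam.png

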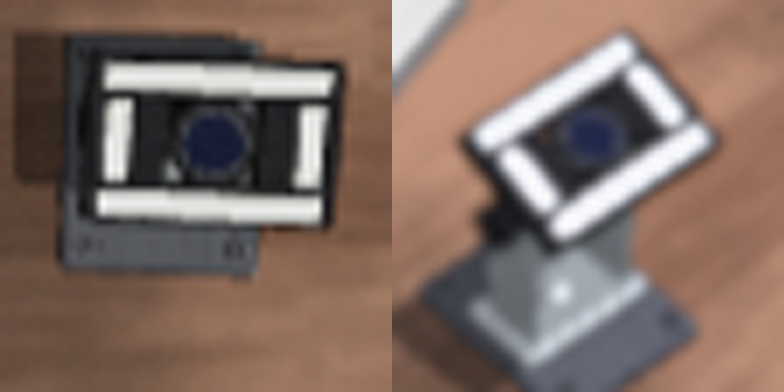

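View pics/fix.png

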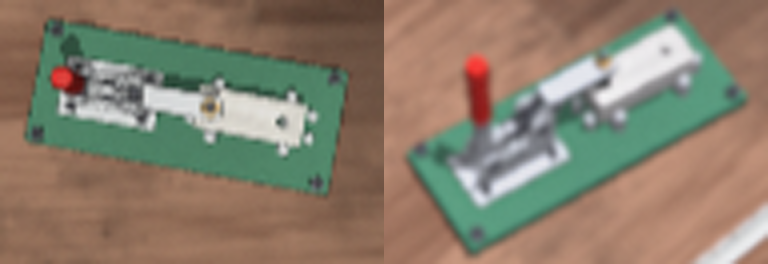

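Camera crop shows the light frame corners (top view about (93,56),(347,62),(331,229),(78,218); scene view crop corners similar) and the base; it leans towards the robot, knob on +y. Fixture crop shows the plate's four corners in both views, handle upright at left. I fit both poses.

```bash
cat > fit.py <<'E'
import numpy as np
from scipy.optimize import least_squares
from scipy.spatial.transform import Rotation as R
from workcell import camera_info
C={n:camera_info(n) for n in("top","scene")}
def proj(n,X):
    c=C[n]; p=(np.atleast_2d(X)@np.array(c["R"]).T+c["t"])@np.array(c["K"]).T
    return p[:,:2]/p[:,2:]
def px(P,f,o): return (np.array(P,float)+.5)/f-.5+np.array(o)
rot=lambda a:R.from_euler('z',a).as_matrix()
E
cat > m.py <<'E'
from fit import *
# fixture
T=px([(48,20),(348,70),(328,194),(26,142)],4,(264,196)); S=px([(291,10),(363,98),(88,252),(24,154)],4,(268,234))
Lc=np.array([(-.05,-.175,.015),(-.05,.07,.015),(.05,.07,.015),(.05,-.175,.015)])
# top: TL = far x(+world x), +y side = clamp end: yaw~pi => local x -50
def W(p,L): return L@rot(p[2]).T+[p[0],p[1],0]
f=lambda p:np.r_[(proj("top",W(p,Lc))-T).ravel(),(proj("scene",W(p,Lc[[1,2,3,0]]))-S).ravel()]
r=least_squares(f,[.51,-.12,np.pi-.17]); print("fixture",r.x.round(4),"res",f(r.x).round(1))
for n,i in(("top",slice(0,8)),("scene",slice(8,16))):
    q=least_squares(lambda p:f(p)[i],r.x).x; print(n,q.round(4))
# stand: x,y,yaw,tilt,a,b
o1=(380,165);o2=(335,150)
To=px([(93,56),(347,63),(331,229),(78,219)],7,o1); Tw=px([(104,62),(337,71),(324,226),(96,215)],7,o1)
So=px([(236,30),(328,140),(160,250),(71,139)],7,o2); Sw=px([(238,35),(324,140),(160,243),(82,140)],7,o2)
Bt=px([(63,37),(60,270),(250,277)],7,o1); Bs=px([(28,295),(306,330)],7,o2)
def G(p,L):
    Q=rot(p[2])@R.from_euler('y',-p[3]).as_matrix(); return (L+[0,0,.042])@Q.T+[p[0],p[1],.1]
cor=lambda a,b:np.array([(a,b,0),(a,-b,0),(-a,-b,0),(-a,b,0)])
def g(p):
    o=G(p,cor(.035,.052)); w=G(p,cor(p[4],p[5])); B=W(p,np.array([(.055,.045,.012),(-.055,.045,.012),(-.055,-.045,.012)]))
    B2=W(p,np.array([(.055,.045,.012),(-.055,-.045,.012)]))
    return np.r_[(proj("top",o)-To).ravel(),(proj("top",w)-Tw).ravel(),(proj("top",B)-Bt).ravel(),
      (proj("scene",o)-So).ravel(),(proj("scene",w)-Sw).ravel(),(proj("scene",B2)-Bs).ravel()]
s=least_squares(g,[.61,-.35,0,.4,.032,.048],loss='soft_l1',x_scale=.01); print("stand",s.x.round(4)); print(g(s.x).round(1).reshape(-1,2).tolist())
for n,i in(("top",slice(0,22)),("scene",slice(22,42)),("noBase",np.r_[0:16,22:38])):
    print(n,least_squares(lambda p:g(p)[i],s.x,x_scale=.01).x.round(4))
print("lens",G(s.x,np.zeros((1,3))).round(4),"focus",G(s.x,np.array([[0,0,.12]])).round(4))
p=r.x
for k,v in dict(nest=(0,0,.025),blocktop=(0,0,.05),grip=(0,-.133,.138),foot=(0,-.03,.05)).items(): print(k,W(p,np.array([v])).round(4),proj("top",W(p,np.array([v]))).round(1),proj("scene",W(p,np.array([v]))).round(1))
E
python3 m.py
```

```text
fixture [ 0.5073 -0.1143  2.9523] res [-0.6  0.2  0.1  0.5 -0.   0.8 -0.8  0.7  0.1 -1.3  0.6 -0.8 -0.1 -0.1
 -1.1 -0.8]
top [ 0.509  -0.1154  2.9531]
scene [ 0.5052 -0.1129  2.9506]
stand [ 0.6252 -0.3609 -0.106   0.2984  0.0294  0.0453]
[[0.1, -0.9], [0.4, 1.0], [-0.3, 1.3], [-0.3, -0.2], [0.7, 0.4], [-0.8, 1.6], [-1.4, -0.4], [-0.3, -1.4], [1.3, -1.1], [-0.6, -0.4], [0.6, 1.0], [-24.5, 14.1], [-12.6, -16.2], [24.8, -15.5], [12.5, 15.5], [-22.1, 13.7], [-12.5, -14.0], [22.2, -14.9], [11.5, 13.0], [-0.7, -2.5], [1.1, -0.4]]
top [ 0.6256 -0.3606 -0.0641  0.2941  0.032   0.0471]
scene [ 0.613  -0.3562 -1.4015 -0.0379  0.0532  0.0289]
noBase [ 0.6537 -0.3847 -0.4574  1.1529  0.0305  0.0309]
lens [[ 0.613  -0.3596  0.1401]] focus [[ 0.5779 -0.3559  0.2548]]
nest [[ 0.5073 -0.1143  0.025 ]] [[326.3 225.4]] [[330.7 254.4]]
blocktop [[ 0.5073 -0.1143  0.05  ]] [[326.1 225. ]] [[330.8 249.8]]
grip [[0.5323 0.0163 0.138 ]] [[279.7 216.1]] [[291.  253.9]]
foot [[ 0.5129 -0.0849  0.05  ]] [[316.5 223.4]] [[322.4 254.4]]
```

```bash
sed -i 's/So=px(\[(236,30),(328,140),(160,250),(71,139)\]/So=px([(71,139),(236,30),(328,140),(160,250)]/; s/Sw=px(\[(238,35),(324,140),(160,243),(82,140)\]/Sw=px([(82,140),(238,35),(324,140),(160,243)]/' m.py; python3 m.py | tail -n +4
```

```text
scene [ 0.5052 -0.1129  2.9506]
stand [ 0.6254 -0.3602 -0.0669  0.3108  0.0316  0.0481]
[[-0.4, -0.1], [-0.2, 0.5], [-0.0, 0.8], [0.0, 0.6], [-0.7, 0.3], [-0.2, 0.5], [-0.3, -0.0], [-1.1, 0.1], [0.4, -0.6], [-0.2, 0.2], [1.1, 0.4], [-0.8, -0.9], [-0.1, -0.6], [0.7, -0.1], [0.6, 0.0], [-0.7, -0.8], [-0.6, 0.1], [-0.3, -0.4], [0.8, -0.4], [-1.1, -1.8], [1.1, -0.9]]
top [ 0.6256 -0.3606 -0.0641  0.2941  0.032   0.0471]
scene [ 0.623  -0.3584 -0.0687  0.2949  0.0307  0.0492]
noBase [ 0.6278 -0.361  -0.0631  0.364   0.0315  0.048 ]
lens [[ 0.6126 -0.3593  0.14  ]] focus [[ 0.5759 -0.3569  0.2542]]
nest [[ 0.5073 -0.1143  0.025 ]] [[326.3 225.4]] [[330.7 254.4]]
blocktop [[ 0.5073 -0.1143  0.05  ]] [[326.1 225. ]] [[330.8 249.8]]
grip [[0.5323 0.0163 0.138 ]] [[279.7 216.1]] [[291.  253.9]]
foot [[ 0.5129 -0.0849  0.05  ]] [[316.5 223.4]] [[322.4 254.4]]
```

```bash
cat > m2.py <<'E'
import cv2
exec(open('m.py').read().split("s=least_squares(g")[0].replace("print","(lambda *a:0)"))
def hull(fn,o,w,h):
    im=cv2.cvtColor(cv2.imread(fn),cv2.COLOR_BGR2GRAY)[o[1]:o[1]+h,o[0]:o[0]+w]
    z=cv2.resize(im,None,fx=8,fy=8,interpolation=cv2.INTER_CUBIC)
    _,m=cv2.threshold(z,135,255,0); n,l,st,ce=cv2.connectedComponentsWithStats(m)
    k=np.uint8(np.isin(l,[i for i in range(1,n) if st[i,4]>350 and np.hypot(*(ce[i]-[w*4,h*4]))<150]))
    P=np.vstack([c[:,0] for c in cv2.findContours(k,0,1)[0]]); H=cv2.convexHull(P)[:,0].astype(float)
    D=np.vstack([H[i]+(H[(i+1)%len(H)]-H[i])*np.linspace(0,1,max(2,int(np.hypot(*(H[(i+1)%len(H)]-H[i]))/4)))[:,None] for i in range(len(H))])
    print(fn,len(D),cv2.approxPolyDP(np.float32(H)[:,None],12,True)[:,0].tolist())
    return px(D,8,o)
HT=hull("pics/top0.png",(388,168),44,34); HS=hull("pics/scene0.png",(341,150),48,40)
def d(n,Q,D):
    e=np.roll(Q,-1,0)-Q; nn=np.c_[e[:,1],-e[:,0]]/np.linalg.norm(e,axis=1)[:,None]
    s=((D[:,None]-Q[None])*nn).sum(2); c=Q.mean(0); s*=-np.sign(((c-Q)*nn).sum(1)); return s.max(1)
Pt,Ps=np.split(np.zeros(4),2)
def h(p):
    w=G(p,cor(p[4],p[5]))
    a=d("t",proj("top",w)+p[6:8],HT)/np.sqrt(len(HT)); b=d("s",proj("scene",w)+p[8:10],HS)/np.sqrt(len(HS))
    return np.r_[2*a/.2,2*b/.2,np.array(p[6:10])/.5,(p[4]-.0316)/.001,(p[5]-.048)/.001]
for t0 in(.25,.4):
    s=least_squares(h,[.625,-.36,-.067,t0,.0316,.048,0,0,0,0],x_scale=.01); print(s.cost,s.x.round(4))
    J=np.linalg.inv(s.jac.T@s.jac); print("sd",np.sqrt(np.diag(J)).round(4)[:4])
    print("focus",G(s.x,np.array([[0,0,.12]])).round(4))
E
python3 m2.py
```

```text
pics/top0.png 220 [[316.0, 61.0], [299.0, 228.0], [48.0, 218.0], [61.0, 50.0]]
pics/scene0.png 281 [[338.0, 0.0], [309.0, 171.0], [153.0, 273.0], [0.0, 256.0], [0.0, 0.0]]
1162.1679681193032 [ 0.6527 -0.3831 -0.5376  0.9722  0.0475  0.0569 -0.7703  2.4387 -0.9468
 -4.6068]
sd [0.0013 0.0013 0.0105 0.0174]
focus [[ 0.5377 -0.3146  0.1913]]
1162.1679680974532 [ 0.6527 -0.3831 -0.5376  0.9722  0.0475  0.0569 -0.7703  2.4387 -0.9468
 -4.6068]
sd [0.0013 0.0013 0.0105 0.0174]
focus [[ 0.5377 -0.3146  0.1913]]
```

```bash
sed -i 's/im=cv2.cvtColor(cv2.imread(fn),cv2.COLOR_BGR2GRAY)/im=cv2.imread(fn).min(2)/; s/z,135/z,thr/; s/def hull(fn,o,w,h)/def hull(fn,o,w,h,thr)/; s/44,34)/44,34,130)/; s/48,40)/48,40,150)/' m2.py; python3 m2.py
```

```text
pics/top0.png 226 [[316.0, 61.0], [298.0, 229.0], [48.0, 218.0], [60.0, 50.0]]
pics/scene0.png 205 [[214.0, 40.0], [314.0, 162.0], [146.0, 272.0], [46.0, 150.0]]
6.3317546141432075 [ 0.6294 -0.3613 -0.055   0.3935  0.0328  0.0469  0.0263 -0.0152  0.0128
 -0.0576]
sd [0.0018 0.0012 0.0097 0.0302]
focus [[ 0.5674 -0.3579  0.2496]]
6.331754614051015 [ 0.6294 -0.3613 -0.055   0.3935  0.0328  0.0469  0.0263 -0.0152  0.0128
 -0.0576]
sd [0.0018 0.0012 0.0097 0.0302]
focus [[ 0.5674 -0.3579  0.2496]]
```

```bash
cat >> m2.py <<'E'
print("joint")
wt=np.r_[np.ones(8),np.zeros(8),np.ones(6),np.ones(8),np.zeros(8),np.ones(4)]
b=np.r_[np.tile([0,1],1)]
def j(p,sig=.5,base=1):
    k=g(p[:6]).reshape(-1,2).copy(); k[:11]+=p[6:8]; k[11:]+=p[8:10]; w=wt.copy().reshape(-1,2); w[8:11]*=base; w[19:]*=base
    return np.r_[h(p)[:-2],(k*w).ravel()/sig]
for a in((.5,1),(.5,0),(.3,1)):
    s=least_squares(j,[.625,-.36,-.067,.35,.0316,.048,0,0,0,0],x_scale=.01,args=a,loss='soft_l1'); J=np.linalg.inv(s.jac.T@s.jac)
    print(a,s.cost,s.x.round(4),"sd",np.sqrt(np.diag(J)).round(4)[:4],"focus",G(s.x,np.array([[0,0,.12]])).round(4),"lens",G(s.x,np.array([[0,0,0]])).round(4))
E
python3 m2.py|sed -n '/joint/,$p'
```

```text
joint
(0.5, 1) 23.188096708954447 [ 0.6267 -0.3608 -0.0611  0.3297  0.0328  0.0467  0.0094 -0.0344  0.0222
  0.1578] sd [0.0015 0.0012 0.007  0.0198] focus [[ 0.5744 -0.3575  0.2533]] lens [[ 0.6132 -0.3599  0.1397]]
(0.5, 0) 9.803611049939056 [ 0.6294 -0.3612 -0.0577  0.3912  0.0329  0.0468  0.022  -0.0253  0.0216
 -0.0094] sd [0.0016 0.0012 0.0075 0.0261] focus [[ 0.5677 -0.3577  0.2498]] lens [[ 0.6134 -0.3603  0.1388]]
(0.3, 1) 38.30800440301639 [ 0.6263 -0.3607 -0.0625  0.3159  0.0328  0.0467 -0.0401 -0.0337  0.026
  0.2881] sd [0.0014 0.0012 0.0058 0.0149] focus [[ 0.576  -0.3576  0.254 ]] lens [[ 0.6132 -0.3599  0.1399]]
```

Request:
servo_tool:
  targets:
    - {"x":0.018,"y":0.035,"z":0.01,"rz":0.06}
    - {"x":0.036,"y":0.07,"z":0.02,"rz":0.12}
    - {"x":0.054,"y":0.105,"z":0.03,"rz":0.18}
    - {"x":0.072,"y":0.14,"z":0.04,"rz":0.24}
    - {"x":0.09,"y":0.175,"z":0.05,"rz":0.3}

```text
invalid input
```

Request:
servo_tool:
  targets:
    - {"x":0.018,"y":0.035,"rz":0.06}
    - {"x":0.036,"y":0.07,"rz":0.12}
    - {"x":0.054,"y":0.105,"rz":0.18}
    - {"x":0.072,"y":0.14,"rz":0.24}
    - {"x":0.09,"y":0.175,"rz":0.3}

```text
invalid input
```

Request:
servo_tool:
  targets:
    - {"x":0.018,"y":0.035,"rz":0.06}
    - {"x":0.036,"y":0.07,"rz":0.12}
    - {"x":0.054,"y":0.105,"rz":0.18}
    - {"x":0.072,"y":0.14,"rz":0.24}
    - {"x":0.09,"y":0.175,"rz":0.3}

```text
invalid input
```

Request:
servo_tool:
  targets:
    - {"x":0.02,"y":0.037,"rz":0.06,"fingers":0.05}
    - {"x":0.038,"y":0.074,"rz":0.114,"fingers":0.05}
    - {"x":0.038,"y":0.074,"rz":0.114,"fingers":0.05}
    - {"x":0.038,"y":0.074,"rz":0.114,"fingers":0.05}

```text
invalid input
```

Request:
servo_tool:
  targets:
    - {"x":0.018,"y":0.035,"z":0.01,"rx":0,"ry":0,"rz":0.06,"fingers":0.085}
    - {"x":0.036,"y":0.07,"z":0.02,"rx":0,"ry":0,"rz":0.12,"fingers":0.085}
    - {"x":0.054,"y":0.105,"z":0.03,"rx":0,"ry":0,"rz":0.18,"fingers":0.085}
    - {"x":0.072,"y":0.14,"z":0.04,"rx":0,"ry":0,"rz":0.24,"fingers":0.085}
    - {"x":0.09,"y":0.175,"z":0.05,"rx":0,"ry":0,"rz":0.3,"fingers":0.085}

```text
t: 1.62
tool_pos: [0.3153, -0.4066, 0.2819]
ee_rot: [0.0, 0.944, 0.329, 0.0]
wrist_force: [0.3, -0.0, 1.4]
finger_gap: 0.085
grasp_force: 0.0
```

Request:
servo_tool:
  targets:
    - {"x":0.018,"y":0.035,"z":0,"rx":0,"ry":0,"rz":0.06,"fingers":0.085}
    - {"x":0.036,"y":0.07,"z":0,"rx":0,"ry":0,"rz":0.12,"fingers":0.085}
    - {"x":0.054,"y":0.105,"z":0,"rx":0,"ry":0,"rz":0.18,"fingers":0.085}
    - {"x":0.072,"y":0.14,"z":0,"rx":0,"ry":0,"rz":0.24,"fingers":0.085}
    - {"x":0.09,"y":0.175,"z":0,"rx":0,"ry":0,"rz":0.3,"fingers":0.085}

```text
t: 2.03
tool_pos: [0.4053, -0.2316, 0.2816]
ee_rot: [0.0, 0.885, 0.466, 0.0]
wrist_force: [0.7, 0.4, -0.4]
finger_gap: 0.0849
grasp_force: 0.0
```

Request:
servo_tool:
  targets:
    - {"x":0.018,"y":0.035,"z":0,"rx":0,"ry":0,"rz":0.06,"fingers":0.085}
    - {"x":0.036,"y":0.07,"z":0,"rx":0,"ry":0,"rz":0.12,"fingers":0.085}
    - {"x":0.054,"y":0.105,"z":0,"rx":0,"ry":0,"rz":0.18,"fingers":0.085}
    - {"x":0.072,"y":0.14,"z":0,"rx":0,"ry":0,"rz":0.24,"fingers":0.085}
    - {"x":0.09,"y":0.175,"z":0,"rx":0,"ry":0,"rz":0.3,"fingers":0.085}

```text
t: 2.45
tool_pos: [0.4954, -0.0565, 0.2816]
ee_rot: [0.0, 0.805, 0.593, 0.0]
wrist_force: [0.7, 0.2, 0.3]
finger_gap: 0.0851
grasp_force: 0.0
```

Request:
servo_tool:
  targets:
    - {"x":0.019,"y":0.036,"z":0,"rx":0,"ry":0,"rz":0.06,"fingers":0.05}
    - {"x":0.036,"y":0.072,"z":0,"rx":0,"ry":0,"rz":0.114,"fingers":0.05}
    - {"x":0.036,"y":0.072,"z":0,"rx":0,"ry":0,"rz":0.114,"fingers":0.05}

```text
t: 2.7
tool_pos: [0.5339, 0.0244, 0.2822]
ee_rot: [-0.002, 0.766, 0.643, 0.005]
wrist_force: [0.8, 1.3, 1.2]
finger_gap: 0.0512
grasp_force: 0.0
```

Request:
servo_tool:
  targets:
    - {"x":0.001,"y":0.002,"z":-0.04,"rx":0,"ry":0,"rz":0,"fingers":0.05}
    - {"x":0.001,"y":0.002,"z":-0.08,"rx":0,"ry":0,"rz":0,"fingers":0.05}
    - {"x":0.001,"y":0.002,"z":-0.11,"rx":0,"ry":0,"rz":0,"fingers":0.05}
    - {"x":0.001,"y":0.002,"z":-0.14,"rx":0,"ry":0,"rz":0,"fingers":0.05}
    - {"x":0.001,"y":0.002,"z":-0.16,"rx":0,"ry":0,"rz":0,"fingers":0.05}

```text
t: 3.12
tool_pos: [0.5304, 0.0153, 0.1188]
ee_rot: [-0.001, 0.771, 0.637, -0.001]
wrist_force: [-0.2, 0.2, 0.8]
finger_gap: 0.05
grasp_force: 0.0
```

Request:
servo_tool:
  targets:
    - {"x":0,"y":0,"z":0,"rx":0,"ry":0,"rz":0,"fingers":0}
    - {"x":0,"y":0,"z":0,"rx":0,"ry":0,"rz":0,"fingers":0}
    - {"x":0,"y":0,"z":0,"rx":0,"ry":0,"rz":0,"fingers":0}
    - {"x":0,"y":0,"z":0,"rx":0,"ry":0,"rz":0,"fingers":0}
    - {"x":0,"y":0,"z":0,"rx":0,"ry":0,"rz":0,"fingers":0}
  newtons: 25

```text
t: 3.53
tool_pos: [0.5345, 0.0155, 0.1225]
ee_rot: [0.001, 0.771, 0.637, 0.002]
wrist_force: [5.4, -0.6, -13.9]
finger_gap: 0.0171
grasp_force: 24.8
```

Run:
```python
from workcell import *
import cv2,numpy as np
f=grab_frame("scene")[:,:,::-1];g=grab_frame("top")[:,:,::-1]
r=lambda i,u,v,w,h,k:cv2.resize(i[v:v+h,u:u+w],None,fx=k,fy=k,interpolation=cv2.INTER_CUBIC)
cv2.imwrite("pics/h1.png",np.hstack([r(f,250,180,110,120,3.5),r(g,250,150,110,120,3.5)]))
print(get_obs())
```

```text
{'t': 3.6333, 'joints': array([ 0.10249932,  0.75260639, -0.36115761,  1.93518268,  0.49340722,
        0.53508424, -0.78848826]), 'qd': array([ 4.50939854e-04, -1.37571443e-04,  6.47398578e-05,  2.32932682e-03,
        7.48043615e-04, -1.66924739e-04, -1.14344218e-03]), 'joint_torque': array([-3.06929424e-01, -5.55503976e+01, -4.40847963e+00, -8.25256526e+00,
       -4.88175061e-01,  1.21204834e+00, -1.00604972e-02]), 'tool_pos': array([0.53447398, 0.01550864, 0.12246077]), 'ee_rot': array([0.00140673, 0.77101738, 0.63680781, 0.00245709]), 'wrist_force': array([  5.80905858,   0.27302505, -13.52142494]), 'ft_torque': array([-0.02661228, -0.95787298, -0.01556531]), 'grasp_force': 24.804850914515555, 'finger_gap': 0.016999406776212388}
```

View pics/h1.png

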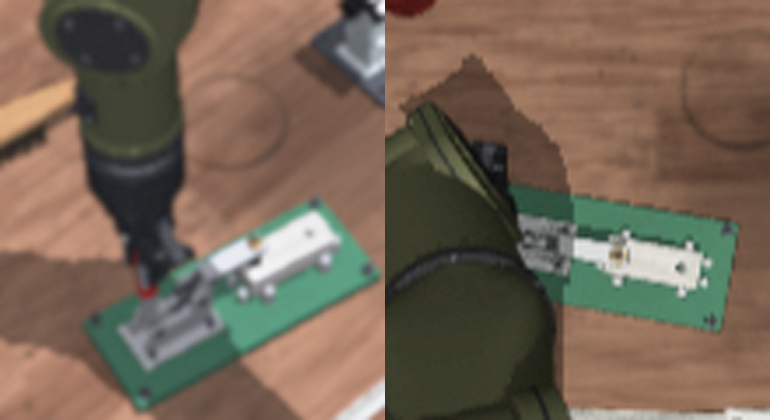

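Request:
servo_tool:
  targets:
    - {"x":0.0027,"y":0.014,"z":-0.001,"rx":0,"ry":0,"rz":0,"fingers":0}
    - {"x":0.0053,"y":0.0276,"z":-0.004,"rx":0,"ry":0,"rz":0,"fingers":0}
    - {"x":0.0077,"y":0.0406,"z":-0.0095,"rx":0,"ry":0,"rz":0,"fingers":0}
    - {"x":0.01,"y":0.0526,"z":-0.0166,"rx":0,"ry":0,"rz":0,"fingers":0}
    - {"x":0.01,"y":0.0526,"z":-0.0166,"rx":0,"ry":0,"rz":0,"fingers":0}
  newtons: 25

```text
t: 4.05
tool_pos: [0.5454, 0.0704, 0.1065]
ee_rot: [0.002, 0.77, 0.638, 0.004]
wrist_force: [2.9, 0.6, 1.1]
finger_gap: 0.0174
grasp_force: 26.3
```

Request:
servo_tool:
  targets:
    - {"x":0.0021,"y":0.011,"z":-0.009,"rx":0,"ry":0,"rz":0,"fingers":0}
    - {"x":0.0039,"y":0.0204,"z":-0.0193,"rx":0,"ry":0,"rz":0,"fingers":0}
    - {"x":0.0054,"y":0.0283,"z":-0.0311,"rx":0,"ry":0,"rz":0,"fingers":0}
    - {"x":0.0066,"y":0.0343,"z":-0.044,"rx":0,"ry":0,"rz":0,"fingers":0}
    - {"x":0.0074,"y":0.0384,"z":-0.0576,"rx":0,"ry":0,"rz":0,"fingers":0}

```text
t: 4.47
tool_pos: [0.5539, 0.1123, 0.0504]
ee_rot: [0.0, 0.77, 0.638, 0.007]
wrist_force: [2.5, 6.1, 6.3]
finger_gap: 0.0168
grasp_force: 26.6
```

Request:
servo_tool:
  targets:
    - {"x":0.0003,"y":0.001,"z":-0.007,"rx":0,"ry":0,"rz":0,"fingers":0}
    - {"x":0.0003,"y":0.002,"z":-0.013,"rx":0,"ry":0,"rz":0,"fingers":0}
    - {"x":0.0003,"y":0.002,"z":-0.013,"rx":0,"ry":0,"rz":0,"fingers":0}

```text
t: 4.72
tool_pos: [0.5545, 0.1155, 0.0365]
ee_rot: [-0.001, 0.77, 0.638, 0.008]
wrist_force: [4.7, 9.1, 1.4]
finger_gap: 0.0172
grasp_force: 26.6
```

Request:
servo_tool:
  targets:
    - {"x":0,"y":0,"z":0,"rx":0,"ry":0,"rz":0,"fingers":0.045}
    - {"x":0,"y":0,"z":0,"rx":0,"ry":0,"rz":0,"fingers":0.045}
    - {"x":0,"y":0,"z":0,"rx":0,"ry":0,"rz":0,"fingers":0.045}
    - {"x":0,"y":0,"z":0,"rx":0,"ry":0,"rz":0,"fingers":0.045}
    - {"x":0,"y":0,"z":0.04,"rx":0,"ry":0,"rz":0,"fingers":0.045}

```text
t: 5.13
tool_pos: [0.5444, 0.1068, 0.0682]
ee_rot: [-0.003, 0.771, 0.637, -0.007]
wrist_force: [0.6, -0.4, -0.5]
finger_gap: 0.0449
grasp_force: 0.0
```

Request:
servo_tool:
  targets:
    - {"x":0,"y":0,"z":0.04,"rx":0,"ry":0,"rz":0,"fingers":0.06}
    - {"x":0,"y":0,"z":0.08,"rx":0,"ry":0,"rz":0,"fingers":0.06}
    - {"x":0,"y":0,"z":0.12,"rx":0,"ry":0,"rz":0,"fingers":0.06}
    - {"x":0,"y":0,"z":0.16,"rx":0,"ry":0,"rz":0,"fingers":0.06}
    - {"x":0,"y":0,"z":0.16,"rx":0,"ry":0,"rz":0,"fingers":0.06}

```text
t: 5.55
tool_pos: [0.5535, 0.1102, 0.2419]
ee_rot: [0.003, 0.771, 0.637, 0.006]
wrist_force: [0.7, 0.7, 0.1]
finger_gap: 0.0604
grasp_force: 0.0
```

Run:
```python
from workcell import *
import cv2,numpy as np
f=grab_frame("scene")[:,:,::-1];g=grab_frame("top")[:,:,::-1]
cv2.imwrite("pics/scene2.png",f);cv2.imwrite("pics/top2.png",g)
r=lambda i,u,v,w,h,k:cv2.resize(i[v:v+h,u:u+w],None,fx=k,fy=k,interpolation=cv2.INTER_CUBIC)
cv2.imwrite("pics/h2.png",np.hstack([r(f,240,190,130,120,3),r(g,250,180,130,120,3)]))
for n in("scene","top"):
  for q in("block","clamp_foot","handle_grip","fixture"): print(n,q,[(np.round(d["location"],3).tolist(),round(d["p"],2)) for d in search_frame(q,n)[:2]])
o=get_obs();print(o["tool_pos"],o["wrist_force"],o["t"])
```

```text
scene block [([0.501, -0.11, 0.049], 0.78), ([0.516, -0.02, 0.107], 0.36)]
scene clamp_foot [([0.519, -0.019, 0.107], 0.64), ([0.5, -0.112, 0.048], 0.59)]
scene handle_grip [([0.541, 0.068, 0.067], 0.51)]
scene fixture [([0.517, -0.022, 0.016], 0.91), ([0.503, -0.106, 0.046], 0.72)]
top block [([0.511, -0.117, 0.048], 0.82), ([0.619, -0.36, 0.14], 0.57)]
top clamp_foot [([0.548, 0.074, 0.066], 0.71), ([0.523, -0.031, 0.118], 0.49)]
top handle_grip [([0.547, 0.076, 0.065], 0.5), ([0.524, -0.028, 0.118], 0.26)]
top fixture [([0.527, -0.045, 0.014], 0.92), ([0.776, 0.099, 0.073], 0.35)]
[0.54893532 0.10865524 0.23310491] [ 0.67226708 -0.13290964  0.68790781] 6.05
```

View pics/h2.png

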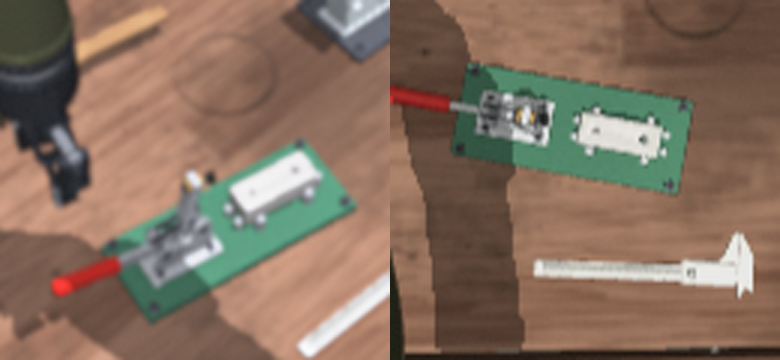

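Clamp open: in scene, handle lies back at left, arm upright; block bare in the nest (top view about (456,225)). Go to the block.

Request:
servo_tool:
  targets:
    - {"x":-0.007,"y":-0.04,"z":0,"rx":0,"ry":0,"rz":0,"fingers":0.07}
    - {"x":-0.014,"y":-0.08,"z":0,"rx":0,"ry":0,"rz":0,"fingers":0.07}
    - {"x":-0.021,"y":-0.12,"z":0,"rx":0,"ry":0,"rz":0,"fingers":0.07}
    - {"x":-0.028,"y":-0.16,"z":0,"rx":0,"ry":0,"rz":0,"fingers":0.07}
    - {"x":-0.035,"y":-0.2,"z":0,"rx":0,"ry":0,"rz":0,"fingers":0.07}

```text
t: 6.47
tool_pos: [0.5137, -0.0929, 0.2337]
ee_rot: [-0.0, 0.77, 0.637, -0.0]
wrist_force: [1.2, -0.5, 0.0]
finger_gap: 0.0699
grasp_force: 0.0
```

Request:
servo_tool:
  targets:
    - {"x":-0.005,"y":-0.024,"z":0,"rx":0,"ry":0,"rz":0,"fingers":0.07}
    - {"x":-0.005,"y":-0.024,"z":-0.03,"rx":0,"ry":0,"rz":0,"fingers":0.07}
    - {"x":-0.005,"y":-0.024,"z":-0.06,"rx":0,"ry":0,"rz":0,"fingers":0.07}
    - {"x":-0.005,"y":-0.024,"z":-0.09,"rx":0,"ry":0,"rz":0,"fingers":0.07}
    - {"x":-0.005,"y":-0.024,"z":-0.12,"rx":0,"ry":0,"rz":0,"fingers":0.07}

```text
t: 6.88
tool_pos: [0.5094, -0.1155, 0.1127]
ee_rot: [-0.0, 0.771, 0.637, 0.0]
wrist_force: [-0.2, -0.1, 1.2]
finger_gap: 0.07
grasp_force: 0.0
```

Request:
servo_tool:
  targets:
    - {"x":0,"y":0,"z":-0.025,"rx":0,"ry":0,"rz":0,"fingers":0.07}
    - {"x":0,"y":0,"z":-0.05,"rx":0,"ry":0,"rz":0,"fingers":0.07}
    - {"x":0,"y":0,"z":-0.07,"rx":0,"ry":0,"rz":0,"fingers":0.07}
    - {"x":0,"y":0,"z":-0.085,"rx":0,"ry":0,"rz":0,"fingers":0.07}
    - {"x":0,"y":0,"z":-0.085,"rx":0,"ry":0,"rz":0,"fingers":0.07}

```text
t: 7.3
tool_pos: [0.5076, -0.1147, 0.0262]
ee_rot: [-0.002, 0.77, 0.638, -0.002]
wrist_force: [-0.1, -0.3, -0.3]
finger_gap: 0.0702
grasp_force: 0.0
```

Request:
servo_tool:
  targets:
    - {"x":0,"y":0,"z":-0.007,"rx":0,"ry":0,"rz":0,"fingers":0.07}
    - {"x":0,"y":0,"z":-0.007,"rx":0,"ry":0,"rz":0,"fingers":0.035}
    - {"x":0,"y":0,"z":-0.007,"rx":0,"ry":0,"rz":0,"fingers":0.03}
    - {"x":0,"y":0,"z":-0.007,"rx":0,"ry":0,"rz":0,"fingers":0.02}
    - {"x":0,"y":0,"z":-0.007,"rx":0,"ry":0,"rz":0,"fingers":0.02}
  newtons: 30

```text
t: 7.72
tool_pos: [0.5098, -0.1154, 0.0231]
ee_rot: [0.0, 0.771, 0.637, 0.0]
wrist_force: [-2.2, 0.2, 2.9]
finger_gap: 0.0316
grasp_force: 31.3
```

Request:
servo_tool:
  targets:
    - {"x":0,"y":0,"z":0,"rx":0,"ry":0,"rz":0,"fingers":0.02}
    - {"x":0,"y":0,"z":0,"rx":0,"ry":0,"rz":0,"fingers":0.02}
  newtons: 90

```text
t: 7.88
tool_pos: [0.5098, -0.1154, 0.0233]
ee_rot: [0.001, 0.771, 0.637, 0.0]
wrist_force: [-1.1, -0.1, 6.8]
finger_gap: 0.0309
grasp_force: 89.0
```

Request:
servo_tool:
  targets:
    - {"x":0,"y":0,"z":0.01,"rx":0,"ry":0,"rz":0,"fingers":0.02}
    - {"x":0,"y":0,"z":0.025,"rx":0,"ry":0,"rz":0,"fingers":0.02}
    - {"x":0,"y":0,"z":0.05,"rx":0,"ry":0,"rz":0,"fingers":0.02}
    - {"x":0,"y":0,"z":0.08,"rx":0,"ry":0,"rz":0,"fingers":0.02}
    - {"x":0,"y":0,"z":0.115,"rx":0,"ry":0,"rz":0,"fingers":0.02}

```text
t: 8.3
tool_pos: [0.5076, -0.1153, 0.1376]
ee_rot: [-0.001, 0.771, 0.637, -0.001]
wrist_force: [0.9, -1.1, -5.7]
finger_gap: 0.0307
grasp_force: 89.9
```

Request:
servo_tool:
  targets:
    - {"x":0,"y":0,"z":0.035,"rx":0,"ry":0,"rz":0,"fingers":0.02}
    - {"x":0,"y":0,"z":0.07,"rx":0,"ry":0,"rz":0,"fingers":0.02}
    - {"x":0,"y":0,"z":0.105,"rx":0,"ry":0,"rz":0,"fingers":0.02}
    - {"x":0,"y":0,"z":0.14,"rx":0,"ry":0,"rz":0,"fingers":0.02}
    - {"x":0,"y":0,"z":0.14,"rx":0,"ry":0,"rz":0,"fingers":0.02}

```text
t: 8.72
tool_pos: [0.5127, -0.1151, 0.2839]
ee_rot: [0.004, 0.771, 0.637, 0.004]
wrist_force: [2.7, 0.9, -4.3]
finger_gap: 0.0305
grasp_force: 90.4
```

Run:
```python
from workcell import *
import cv2,numpy as np
f=grab_frame("scene")[:,:,::-1];g=grab_frame("top")[:,:,::-1]
cv2.imwrite("pics/scene3.png",f);cv2.imwrite("pics/top3.png",g)
r=lambda i,u,v,w,h,k:cv2.resize(i[v:v+h,u:u+w],None,fx=k,fy=k,interpolation=cv2.INTER_LANCZOS4)
a=cv2.imread("pics/top2.png");b=cv2.imread("pics/scene2.png")
cv2.imwrite("pics/cam2.png",np.hstack([r(a,384,166,50,44,8),r(b,334,150,50,62,8)[:352]]))
cv2.imwrite("pics/cam3.png",r(b,330,145,66,66,9))
o=get_obs();print(o["tool_pos"],o["ee_rot"],o["wrist_force"],o["finger_gap"],o["t"])
```

```text
[ 0.50905305 -0.11552017  0.27803195] [8.17484168e-04 7.70782611e-01 6.37097657e-01 2.72119968e-04] [-0.49856077 -0.53833317 -6.19697941] 0.030536270819491663 8.8167
```

View pics/cam3.png

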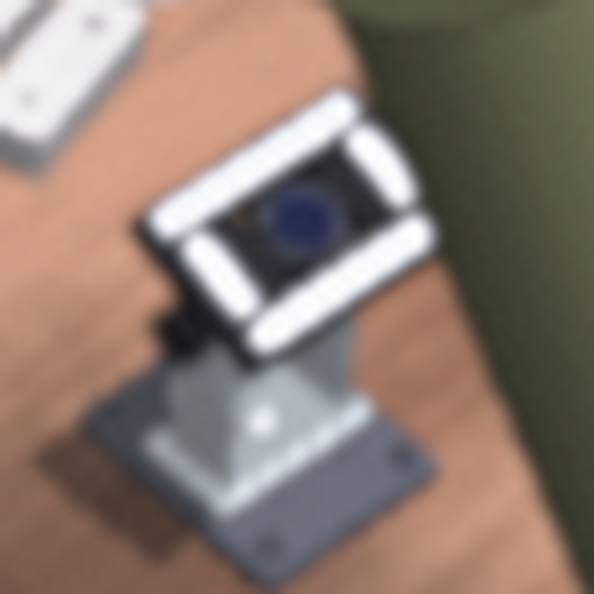

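The crop shows the front frame with corners near (143,220),(352,85),(440,232),(255,360) and base top corners near (85,418),(437,457),(270,564); refit with better base corners.

```bash
sed -i 's/^o1=.*/&/; s/(250,277)\],7,o1)/(253,276)],7,o1)/; s/Bs=px(\[(28,295),(306,330)\],7,o2)/Bs=px([(85,416),(437,456),(270,564)],9,(330,145))/; s/B2=W(p,np.array(\[(.055,.045,.012),(-.055,-.045,.012)\]))/B2=W(p,np.array([(.055,.045,.012),(-.055,-.045,.012),(-.055,.045,.012)]))/' m.py
sed -i 's/np.ones(4)\]/np.ones(6)]/' m2.py
sed -i 's/^for a in((.5,1).*/for a in((.5,1),(.5,0),(.3,1),(1,1)):/' m2.py
echo 'print(j(s.x)[-44:].reshape(-1,2).round(1).tolist())' >> m2.py
python3 m2.py|sed -n '/joint/,$p'
```

```text
joint
(0.5, 1) 22.67482555077472 [ 0.6277 -0.361  -0.0581  0.3508  0.0328  0.0467 -0.0421  0.0315  0.0422
  0.0849] sd [0.0014 0.0012 0.0067 0.0188] focus [[ 0.5722 -0.3577  0.2521]] lens [[ 0.6133 -0.3601  0.1394]]
(0.5, 0) 9.803611049939056 [ 0.6294 -0.3612 -0.0577  0.3912  0.0329  0.0468  0.022  -0.0253  0.0216
 -0.0094] sd [0.0016 0.0012 0.0075 0.0261] focus [[ 0.5677 -0.3577  0.2498]] lens [[ 0.6134 -0.3603  0.1388]]
(0.3, 1) 39.064659593699304 [ 0.6276 -0.361  -0.0583  0.3421  0.0328  0.0468 -0.1252  0.097   0.0611
  0.1767] sd [0.0014 0.0012 0.0053 0.014 ] focus [[ 0.5733 -0.3579  0.2526]] lens [[ 0.6135 -0.3602  0.1396]]
(1, 1) 11.492087126449842 [ 0.6284 -0.3611 -0.0562  0.3687  0.0329  0.0468  0.0091 -0.0043  0.0298
  0.0102] sd [0.0016 0.0012 0.0084 0.0247] focus [[ 0.5701 -0.3578  0.2511]] lens [[ 0.6133 -0.3602  0.1392]]
[[-0.4, 0.1], [0.2, 0.4], [0.5, 0.3], [0.7, 0.8], [0.0, -0.0], [-0.0, -0.0], [-0.0, -0.0], [-0.0, 0.0], [0.9, -2.9], [0.5, -1.2], [2.2, -1.1], [-1.1, -2.2], [-0.2, -2.0], [0.9, -0.2], [1.3, 0.5], [-0.0, -0.0], [-0.0, -0.0], [-0.0, 0.0], [0.0, -0.0], [-3.9, -2.6], [1.6, -0.4], [-0.4, 3.0]]
```

Request:
servo_tool:
  targets:
    - {"x":0.008,"y":-0.034,"z":0.006,"rx":0,"ry":0,"rz":0.027,"fingers":0.02}
    - {"x":0.016,"y":-0.068,"z":0.012,"rx":0,"ry":0,"rz":0.054,"fingers":0.02}
    - {"x":0.024,"y":-0.102,"z":0.018,"rx":0,"ry":0,"rz":0.08,"fingers":0.02}
    - {"x":0.032,"y":-0.136,"z":0.024,"rx":0,"ry":0,"rz":0.107,"fingers":0.02}
    - {"x":0.04,"y":-0.17,"z":0.03,"rx":0,"ry":0,"rz":0.133,"fingers":0.02}

```text
t: 9.23
tool_pos: [0.5473, -0.2867, 0.3042]
ee_rot: [-0.003, 0.726, 0.688, -0.002]
wrist_force: [1.8, 0.3, -6.2]
finger_gap: 0.0304
grasp_force: 90.5
```

Request:
servo_tool:
  targets:
    - {"x":0.006,"y":-0.02,"z":0,"rx":-0.005,"ry":-0.09,"rz":0,"fingers":0.02}
    - {"x":0.012,"y":-0.04,"z":0,"rx":-0.01,"ry":-0.18,"rz":0,"fingers":0.02}
    - {"x":0.018,"y":-0.06,"z":0,"rx":-0.015,"ry":-0.27,"rz":0,"fingers":0.02}
    - {"x":0.024,"y":-0.073,"z":0,"rx":-0.0205,"ry":-0.359,"rz":0,"fingers":0.02}
    - {"x":0.024,"y":-0.073,"z":0,"rx":-0.0205,"ry":-0.359,"rz":0,"fingers":0.02}

```text
t: 9.65
tool_pos: [0.5662, -0.3634, 0.301]
ee_rot: [0.127, 0.718, 0.674, 0.119]
wrist_force: [-2.3, -2.1, -8.2]
finger_gap: 0.0309
grasp_force: 91.3
```

Request:
servo_tool:
  targets:
    - {"x":0,"y":0,"z":-0.02,"rx":0,"ry":0,"rz":0,"fingers":0.02}
    - {"x":0,"y":0,"z":-0.04,"rx":0,"ry":0,"rz":0,"fingers":0.02}
    - {"x":0,"y":0,"z":-0.057,"rx":0,"ry":0,"rz":0,"fingers":0.02}
    - {"x":0,"y":0,"z":-0.057,"rx":0,"ry":0,"rz":0,"fingers":0.02}
    - {"x":0,"y":0,"z":-0.057,"rx":0,"ry":0,"rz":0,"fingers":0.02}

```text
t: 10.07
tool_pos: [0.5714, -0.3567, 0.2469]
ee_rot: [0.126, 0.715, 0.677, 0.122]
wrist_force: [0.6, -0.5, -4.4]
finger_gap: 0.031
grasp_force: 90.9
```

Run:
```python
from workcell import *
from scipy.spatial.transform import Rotation as R
import cv2,numpy as np
f=grab_frame("scene")[:,:,::-1];g=grab_frame("top")[:,:,::-1]
cv2.imwrite("pics/scene4.png",f);cv2.imwrite("pics/top4.png",g)
r=lambda i,u,v,w,h,k:cv2.resize(i[v:v+h,u:u+w],None,fx=k,fy=k,interpolation=cv2.INTER_CUBIC)
cv2.imwrite("pics/p4.png",np.hstack([r(f,330,110,80,100,5),r(g,370,140,80,100,5)])[:, :800])
for n in("scene","top"):
  for q in("block","lens","camera_head"): print(n,q,[(np.round(d["location"],3).tolist(),round(d["p"],2)) for d in search_frame(q,n)[:2]])
o=get_obs();print(o["tool_pos"],o["ee_rot"],o["wrist_force"],o["finger_gap"],o["t"])
w,x,y,z=o["ee_rot"];print(R.from_quat([x,y,z,w]).as_matrix().round(3))
```

```text
scene block [([0.608, -0.35, 0.14], 0.75), ([0.562, -0.332, 0.269], 0.7)]
scene lens [([0.611, -0.351, 0.14], 0.98)]
scene camera_head [([0.603, -0.352, 0.135], 0.86)]
top block [([0.571, -0.333, 0.273], 0.78)]
top lens [([0.628, -0.341, 0.141], 0.95), ([0.369, -0.177, 0.005], 0.51)]
top camera_head [([0.629, -0.338, 0.145], 0.65)]
[ 0.5736254  -0.35838121  0.25083115] [0.1305728  0.71485874 0.67591063 0.12277029] [-0.76008554 -0.6680761  -6.10997766] 0.030430034253735014 10.4667
[[ 0.056  0.934  0.352]
 [ 0.998 -0.052 -0.021]
 [-0.001  0.353 -0.936]]
```

View pics/p4.png

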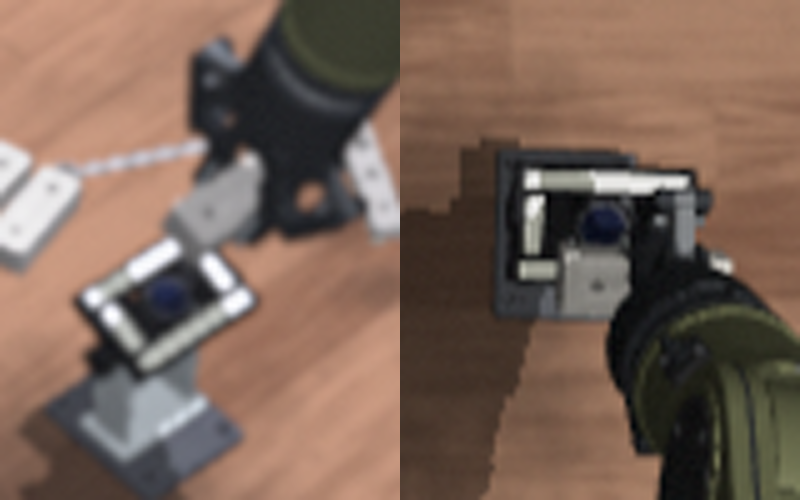

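The block hangs in the gripper above the lens, tilted like it (scene crop block at (215,205); top crop block left end at x about 560, y 247–315). Check against the model projection.

Run:
```python
from fit import *
from workcell import get_obs
o=get_obs();w,x,y,z=o["ee_rot"];M=R.from_quat([x,y,z,w]).as_matrix();p=o["tool_pos"]
# block: z=-toolz, y -> world+y = tool x ; x = tool y
Lb=np.array([(sx,sy,h) for h in(0,.025) for sx in(-.016,.016) for sy in(.042,)])
X=p+M[:,2]*(-.0017)+np.array([M[:,1]*a+M[:,0]*b-M[:,2]*c for a,b,c in Lb])
for n,of in(("scene",(330,110)),("top",(370,140))):
    print(n,[(tuple(l),q.round(0).tolist()) for l,q in zip(Lb,((proj(n,X)+.5-of)*5-.5))])
import cv2
# lens circle centre (dark blue) centroid in both early pictures vs model lens
for n,f in(("scene","pics/scene0.png"),("top","pics/top0.png")):
    im=cv2.imread(f).astype(int); m=(im[:,:,0]-im[:,:,2]>25); 
    c=proj(n,[[.6133,-.3602,.1393]])[0]; v,u=np.nonzero(m); k=np.hypot(u-c[0],v-c[1])<9
    print(n,"model",c.round(2),"blue",u[k].mean().round(2),v[k].mean().round(2),k.sum())
# block end patch in the latest pictures (grey, low saturation)
```

```text
scene [((np.float64(-0.016), np.float64(0.042), np.float64(0.0)), [192.0, 257.0]), ((np.float64(0.016), np.float64(0.042), np.float64(0.0)), [158.0, 215.0]), ((np.float64(-0.016), np.float64(0.042), np.float64(0.025)), [206.0, 237.0]), ((np.float64(0.016), np.float64(0.042), np.float64(0.025)), [171.0, 195.0])]
top [((np.float64(-0.016), np.float64(0.042), np.float64(0.0)), [157.0, 302.0]), ((np.float64(0.016), np.float64(0.042), np.float64(0.0)), [162.0, 242.0]), ((np.float64(-0.016), np.float64(0.042), np.float64(0.025)), [164.0, 315.0]), ((np.float64(0.016), np.float64(0.042), np.float64(0.025)), [169.0, 253.0])]
scene model [363.17 168.88] blue 363.27 168.94 33
top model [409.97 185.1 ] blue 409.86 185.0 36
```

Run:
```python
from fit import *
from workcell import get_obs
import cv2
o=get_obs();w,x,y,z=o["ee_rot"];M=R.from_quat([x,y,z,w]).as_matrix();p=o["tool_pos"]
Lb=np.array([(-.016,.042,0),(.016,.042,0),(.016,.042,.025),(-.016,.042,.025)])
X=p+M[:,2]*(-.0017)+np.array([M[:,1]*a+M[:,0]*b-M[:,2]*c for a,b,c in Lb])
out=[]
for n,of in(("scene",(350,132)),("top",(388,178))):
    i=cv2.imread(f"pics/{n}4.png")[of[1]:of[1]+44,of[0]:of[0]+40]; i=cv2.resize(i,None,fx=10,fy=10,interpolation=cv2.INTER_CUBIC)
    for q in ((proj(n,X)+.5-of)*10-.5): cv2.drawMarker(i,tuple(int(v) for v in q.round()),(0,255,0),0,10,1)
    out.append(i)
cv2.imwrite("pics/ov.png",np.hstack(out))
```

```text
(no output)
```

View pics/ov.png

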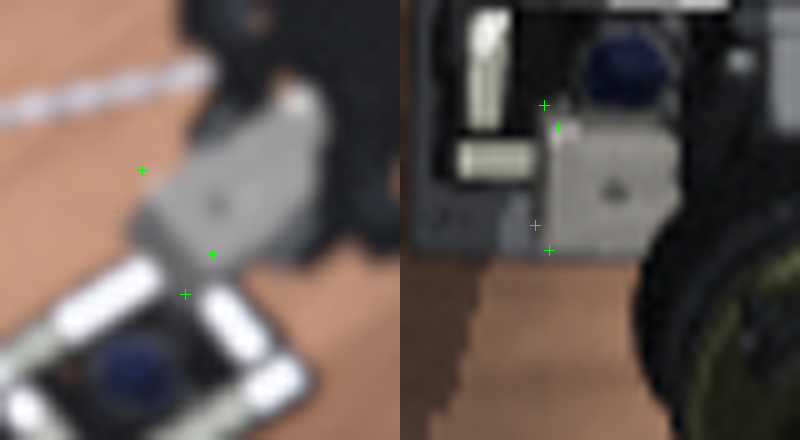

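Top view matches the model to about 1 mm; the scene camera shows the block shifted by about (+1.0,+0.6) px, the same calibration offset as seen at the fixture. Refit the lens with these offsets.

```bash
sed -i 's|np.array(p\[6:10\])/.5|(np.array(p[6:10])-[0,.2,.9,.7])/.25|' m2.py
cat >> m2.py <<'E'
o=np.array([.5737,-.3578,.2500])
for pr in [s.x]: print("n",(G(pr,np.array([[0,0,1.]]))-G(pr,np.zeros((1,3)))).round(3))
E
python3 m2.py|sed -n '/joint/,$p'
```

```text
joint
(0.5, 1) 24.771073719102436 [ 0.6299 -0.3609 -0.0575  0.3506  0.0328  0.0468  0.0287  0.7252  0.6276
  0.4749] sd [0.0016 0.0008 0.0066 0.0187] focus [[ 0.5744 -0.3577  0.2521]] lens [[ 0.6155 -0.36    0.1394]]
(0.5, 0) 12.393485971955485 [ 0.6313 -0.3611 -0.0573  0.3854  0.0329  0.0468  0.0514  0.6443  0.5801
  0.3999] sd [0.0019 0.0008 0.0075 0.0262] focus [[ 0.5705 -0.3576  0.2501]] lens [[ 0.6155 -0.3602  0.1389]]
(0.3, 1) 40.74077481067722 [ 0.6298 -0.3607 -0.058   0.3427  0.0328  0.0468  0.0041  0.7998  0.6686
  0.5311] sd [0.0015 0.0007 0.0052 0.0141] focus [[ 0.5754 -0.3576  0.2526]] lens [[ 0.6157 -0.3599  0.1396]]
(1, 1) 13.962420024554811 [ 0.6304 -0.361  -0.0563  0.3662  0.0329  0.0468  0.045   0.6744  0.6001
  0.4152] sd [0.0018 0.0008 0.0084 0.0247] focus [[ 0.5725 -0.3578  0.2513]] lens [[ 0.6154 -0.3602  0.1392]]
[[-0.4, -0.1], [0.2, 0.2], [0.4, 0.2], [0.7, 0.7], [-0.0, -0.0], [-0.0, -0.0], [-0.0, -0.0], [-0.0, 0.0], [0.9, -2.8], [0.5, -1.2], [2.2, -1.0], [-0.9, -2.1], [-0.1, -1.8], [1.0, -0.1], [1.4, 0.5], [-0.0, -0.0], [-0.0, -0.0], [-0.0, 0.0], [0.0, -0.0], [-3.6, -2.4], [1.8, -0.3], [-0.2, 3.1]]
n [[-0.357  0.02   0.934]]
```

Request:
servo_tool:
  targets:
    - {"x":0,"y":0,"z":0,"rx":0,"ry":0,"rz":0,"fingers":0.02}
    - {"x":0,"y":0,"z":0,"rx":0,"ry":0,"rz":0,"fingers":0.02}
    - {"x":0,"y":0,"z":0,"rx":0,"ry":0,"rz":0,"fingers":0.02}
    - {"x":0,"y":0,"z":0,"rx":0,"ry":0,"rz":0,"fingers":0.02}
    - {"x":0,"y":0,"z":0,"rx":0,"ry":0,"rz":0,"fingers":0.02}

```text
t: 10.88
tool_pos: [0.5734, -0.3582, 0.2501]
ee_rot: [0.13, 0.715, 0.676, 0.123]
wrist_force: [0.2, -0.1, -4.8]
finger_gap: 0.0306
grasp_force: 90.9
```

```bash
python3 -c "
from workcell import *
o=get_obs();print(o['tool_pos'],abs(o['qd']).max(),o['finger_gap'],o['grasp_force']);print(close_job())"
```

```text
[ 0.57341754 -0.35819546  0.25008886] 0.002137866504390567 0.030616981742737175 90.93218564987183
the job is handed in; nothing more can be done
None
```

The job is handed in: the clamp is fully open and the block is held still at my estimated focus point, underside to the lens, long side along the frame (camera tilt taken as 0.36 rad, uncertain by about 0.02–0.03 rad, or 3–4 mm at the block).

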